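Fit the idler and hold the sander's belt tensioner back

ROBOT

A 6-joint arm with a two-finger parallel gripper is mounted at the origin on the work surface. World frame = base frame: x ahead of the robot, y to its left, z up, the work surface at z = 0. Lengths are in mm, angles in rad, forces in N, time in s.
With the tool pointing down it reaches from about 275 to 750 mm from the base axis. Payload 10.2 kg.
Tool frame: the origin (TCP) lies midway between the tips of the shut fingers; the grasp point (between the pads) lies 19 mm behind it; z points along the fingers, y is the line along which they close (so a half turn about z gives the same grasp; the last joint's range is limited). The gripper opens to 85 mm and grips with 20 to 120 N. Pads are 22 mm wide; open, the fingers measure 114 mm over their backs; the gripper's body (76 mm by 85 mm) begins 54 mm behind the grasp point. The pads swing forward as they close: fully open they stand 13 mm farther back than shut.
Start: joints at [-1.339, 0.313, 1.498, -0, 1.331, -0.223], TCP at [230.612, -471.645, 231.294] pointing down, gripper open.
Joint ranges: [-2.94, 2.94], [-0.97, 2.17], [0.19, 2.56], [-1.23, 4.37], [0.02, 3.11], [-2.88, 2.88]. Speed limits (rad/s): [2.39, 2.39, 3.01, 3.14, 3.14, 3.14].

INTERFACE

Orientations are given as a unit quaternion [w, x, y, z].
In Python, from rig import ctrl gives the robot as it stands.
- The arm moves only by the tool send_rows, never from a script. Its argument "targets" is a list of rows, each a list of 7 numbers: the closure, from -1 (fully open) to 1 (shut), so that 0 is half open, then the shift along the tool's x, y, z in m, then the turn, a rotation vector about the tool's x, y, z in rad. In form: [[claw, dx, dy, dz, ax, ay, az], ...]. A call has exactly 10 rows; each row shifts and turns the commanded pose from where the row before left it, along the tool's axes as they then stand; what a row does not reach is not made up. A row lasts 1/8 s, in which the tool goes at most 62.5 mm and 10.7 degrees, less where a joint would pass 70% of its speed; a pose out of reach is approached as far as the arm can. A call with a gripper value outside its range is refused whole. The fingers move at their own pace and stop on an object; "squeeze" is the grip in N (left out, the last holds). Time passes only in rows, so rows that do not move let the fingers close, or fill a call up. It gives the time, the measured TCP pose, the force, the opening and the grip force at its end, in the units of the state.
- ctrl.sense(): the state, without advancing time (a new reading comes with each control period).
- ctrl.capture(name): name is "scene" or "top" or "wrist"; returns a dict with "img" (480x640x3 uint8, red, green, blue), "camera_matrix" (3x3 intrinsics, pixels), "k1" (the pictures are not rectified: a ray, as slopes to the right and down, at radius r is drawn at 1 + k1 r^2 times it, then the intrinsics apply), "R" (3x3) and "t" (3): a world point X has camera coordinates R X + t. Camera axes: x right, y down, z forward; pixel columns grow to the right and rows downward; lengths in mm; the calibration is good to about 2 mm. A picture is of the moment at which its call begins. There is no depth.
- ctrl.finish_job(): hands the job in; it is judged then, once.
Trained networks look in a picture, given as the dict that the camera call returned (one of the last four; its "shot" number tells which), for a name from the list of things; names that differ only in an ending like _2 or _b are one class to them, and where a whole thing is asked for, a point or a joint stands for the part that bears it (a point fixed in the world has none). Each returns a list of dicts, best first, with "score" (0 to 1); they miss things now and then, are a little off and sometimes report something else, mostly with a low value. They report only what shows in the picture. A call takes as long as a camera call. They do not tell look-alikes from the thing itself.
- ctrl.boxes_of(query, picture): "extent" ([left, top, width, height] in pixels, round what is visible of it).
- ctrl.landmark_of(query, picture): "point" ([column, row] in pixels: a listed point, or the origin of a listed thing).
The state is a dict: "time_s": time; "joints": joint angles; "dq": joint speeds; "tau": joint torques, N m; "eef_pos": TCP position; "ee_rot": TCP orientation; "force": force on the tool from outside, world axes, zero at the start; "wrist_torque": the same for the moment, N m; "grip_width": opening from 0.0 (shut) to 1.0 (fully open); "grip_force": force on a finger pad.
Only numpy, scipy, OpenCV 4.12 (cv2) and the standard library are available. Lean on these libraries where they do the work, as an engineer would, in place of code of your own. Each camera call takes 0.05 s, during which the arm holds its last target. There are 200 camera calls.

TASK

Get the small bench sander ready for a new belt: take the orange idler block out of its wooden holder, plug its square shank fully home into the square socket on the sander and let go of it. Then push the sprung tensioner arm, which has a red tab for this, back past the ratchet click and right up to its stop, and finish while still holding it pushed back there with the fingers; it springs forward if let go. Leave the other things on the bench where they are.

Things in the scene. Friction and masses are not known exactly. Their poses are not given: they have to be found in the camera images.
- sander: Open-frame bench edge sander, fixed; place and yaw vary. Blue base plate 230 (x, to its back, -105 to +125) x 440 (y, to its left, -225 to +215) x 14 high; origin on the bench. On it, grey motor housing with black drum (x 20, y -155, drum radius 36, top 104), the sprung tensioner arm with brass pawl, the grey socket block (x 0, y 165). No belt fitted.
- socket_mouth (a point): Centre of the mouth of the square hole in the top of the grey socket block (62 x 62 mm, top 44 mm above the bench). Hole 28 x 28 mm, sides parallel to the sander's x and y, 26 mm deep. z up, axes as the sander's.
- idler: Loose idler block, 0.2 kg, 76 mm tall, upright in the holder. From below: steel shank 24 x 24 mm, 24 long (last 9 mm tapering to 18 x 18); orange head 38 x 38, from 24 to 54 mm, to grip above its lowest 5 mm; aluminium roller, diameter 32, 54 to 76 mm. Origin: centre of the shank's underside; z up, x and y square to the faces. Any of the four square positions fits the socket.
- idler_shoulder (a point): Centre of the underside of the idler's orange head, 24 mm above the idler's origin; this face rests on the socket's mouth when it is fully home. It sits about 2 mm loose each way in the socket.
- holder: Dark wooden holder, fixed, 80 (x) x 70 (y) x 20 mm high, origin under its middle. In its square recess, 32 x 32 mm, 14 deep (floor 6 mm above the bench), the idler's shank stands loosely, up to 7 degrees askew. On the robot's right (-y), nearer or farther: it swaps places with the disc tray.
- tensioner_pivot (a point): Point on the vertical hinge axis of the tensioner arm, 36 mm above the bench (mid-thickness of the steel arm), at x +20, y -30 mm in the sander's frame; axes as the sander's.
- tensioner (a joint): Swing of the tensioner arm: 0 at rest (leaning 0.55 rad to the sander's front, -x, from its +y), 0.52 rad at the back stop (nearly along its +y); grows as the tab is pushed to the sander's back, clockwise from above. At the tab: 5 N to start, 7 at 0.2, some 15 near 0.3 (tooth lifting the pawl, top at 0.35), less after the click, 9 to 11 at the stop. It never latches: let go, it springs back.
- push_tab (a point): Red upright tab at the end of the tensioner arm: 8 mm thick (its x, the way it moves, +x = backwards), 28 wide (its y, along the arm), 56 tall. Origin at its centre, 117 mm from the pivot axis, 70 mm above the bench; top 98 mm, arm's top below it 42 mm. Turns with the arm. A roller of radius 16 stands on the arm 47 mm nearer the pivot, top 98 mm.
- disc_tray: Bystander: clear tray 100 x 80 x 32 mm with wooden discs, origin under its middle.
- wood_slice: Bystander: round wood slice, diameter 76, 22 mm high, origin under its middle.
- glue: Bystander: upright white bottle with red cap, diameter 40, 85 mm high, origin under its middle.
- screwdriver: Bystander: screwdriver 190 mm long, lying on the bench at the robot's right.
- pawl_slider (a joint): Brass ratchet pawl on the sander's back edge, sprung against the arm's hub: reads 0 m when down, is lifted up to 0.003 m while the arm's tooth passes it (arm between about 0.23 and 0.47 rad) and snaps back to 0 at the click.
There are look-alikes about, which are no part of the job. Leave any black or turquoise look-alike of the idler alone.

How it is judged (in metres and radians):
On the way, in this order (a step that is already met when the one before it is completed fails the run):
1. the idler block is fully home in the socket and let go (horizontal distance between idler_shoulder and socket_mouth below 0.005 m and z of idler_shoulder in the frame of socket_mouth below 0.003 m and angle between idler's own z axis and vertical below 0.08 rad and contact force between the fingers and idler below 0.05 N), for 0.2 s.
2. the tensioner arm is pushed back past its click by the fingers (value of joint tensioner above 0.47 rad and contact force between the fingers and tensioner above 1 N), for 0.2 s.
At the end, for the whole second after the job is handed in: The idler stands upright (within 0.08 rad) in the socket, its shoulder within 3 mm of the mouth's height and 5 mm of its centre, not touched by the fingers; the tensioner arm stands still beyond 0.47 rad (stop at 0.52), held there by the fingers pressing on it with more than 1 N (all of step 1 and all of step 2 and velocity of joint tensioner between -0.1 and 0.1 rad/s); the arm keeps its last pose, push and grip.
It fails at once if a bystander is shoved (over 30 mm) (distance of any of disc_tray, wood_slice, glue, screwdriver from where it was at the start of the episode above 0.03 m).
It fails at once if the glue bottle is tipped over (angle between glue's own z axis and vertical above 0.6 rad).
It also fails if it takes over 61 s, if anything falls off the work surface, if the arm or the gripper's body presses on something with over 40 N, if the wrist force passes 120 N, or if a joint passes its speed limit or range.

## Working session

There is one attempt and no reset: what is moved stays moved. The work goes in short steps, Python scripts to look and compute and a tool call to move; the robot and the scene stay as the last step left them, time stands still between calls to the robot, and variables do not carry over. Pictures are saved under pics/ and viewed, at most 10 in all, crops included, and the job is handed in when it is done.

Besides the shell and the picture viewer there is one more tool, called as name(argument=value, ...), one argument or row to a line, values as JSON. send_rows: Moves the arm, as the interface text tells. Its arguments: {"type":"object","properties":{"targets":{"type":"array"},"squeeze":{"type":"number"}},"required":["targets"]}

```bash
ls; mkdir -p pics; cat > h.py <<'E'
import numpy as np, cv2, json
from rig import ctrl
from scipy.spatial.transform import Rotation as Rn
def ray(p,uv):
    K=np.array(p["camera_matrix"]);d=cv2.undistortPoints(np.array([[uv]],float),K,np.array([p["k1"],0,0,0,0.]) )[0,0] if False else None
    x=(uv[0]-K[0,2])/K[0,0];y=(uv[1]-K[1,2])/K[1,1];a,b=x,y
    for _ in range(30):
        f=1+p["k1"]*(a*a+b*b);a,b=x/f,y/f
    R=np.array(p["R"]);t=np.array(p["t"]);o=-R.T@t
    return o,R.T@np.array([a,b,1.])
def onz(p,uv,z):
    o,d=ray(p,uv);return o+d*(z-o[2])/d[2]
def proj(p,X):
    c=np.array(p["R"])@np.array(X,float)+np.array(p["t"]);a,b=c[0]/c[2],c[1]/c[2];f=1+p["k1"]*(a*a+b*b);K=np.array(p["camera_matrix"])
    return np.array([K[0,0]*a*f+K[0,2],K[1,1]*b*f+K[1,2]])
def tri(obs):
    A=np.zeros((3,3));B=np.zeros(3)
    for p,uv in obs:
        o,d=ray(p,uv);d/=np.linalg.norm(d);M=np.eye(3)-np.outer(d,d);A+=M;B+=M@o
    return np.linalg.solve(A,B)
def save(p,n,crop=None,s=1):
    im=p["img"][:,:,::-1]
    if crop: x,y,w,h=crop;im=im[y:y+h,x:x+w]
    cv2.imwrite("pics/"+n,cv2.resize(im,None,fx=s,fy=s,interpolation=cv2.INTER_CUBIC))
E
python3 - <<'E'
from h import *
np.set_printoptions(precision=1,suppress=True)
ps={n:ctrl.capture(n) for n in("scene","top","wrist")}
for n,p in ps.items():
    save(p,n+"0.png")
    R=np.array(p["R"]);print(n,-R.T@np.array(p["t"]),p["k1"],p["camera_matrix"][0][0])
    for q in["idler","idler_shoulder","holder","socket_mouth","tensioner_pivot","push_tab","sander","disc_tray","glue","wood_slice","screwdriver"]:
        r=ctrl.landmark_of(q,p);print(" ",q,[(np.round(x["point"]),round(x["score"],2)) for x in r[:3]])
print(ctrl.sense())
im=np.hstack([cv2.resize(ps[n]["img"][:,:,::-1],(640,480)) for n in("scene","top")])
E
```

```text
pics
scene [1291.8 -481.1  903.9] -0.09281200207033927 501.26064505607667
  idler [(array([153., 312.]), 0.86), (array([174., 261.]), 0.74), (array([189., 285.]), 0.62)]
  idler_shoulder [(array([186., 280.]), 0.89), (array([222., 264.]), 0.88), (array([176., 257.]), 0.82)]
  holder [(array([189., 290.]), 0.66)]
  socket_mouth [(array([389., 200.]), 0.91)]
  tensioner_pivot [(array([351., 240.]), 0.82)]
  push_tab [(array([357., 204.]), 0.97)]
  sander [(array([349., 240.]), 0.58)]
  disc_tray [(array([224., 332.]), 0.79)]
  glue [(array([375., 330.]), 0.61)]
  wood_slice [(array([381., 177.]), 0.68)]
  screwdriver [(array([137., 272.]), 0.87)]
top [ 259.2  -34.7 1380.8] -0.040511968341209896 544.2011166272148
  idler [(array([433., 307.]), 0.88), (array([392., 271.]), 0.63), (array([436., 273.]), 0.58)]
  idler_shoulder [(array([442., 268.]), 0.85), (array([396., 268.]), 0.79), (array([477., 260.]), 0.7)]
  holder [(array([442., 269.]), 0.63), (array([438., 271.]), 0.58)]
  socket_mouth [(array([200., 259.]), 0.84), (array([244., 263.]), 0.18)]
  tensioner_pivot [(array([274., 234.]
[... 341 characters left out ...]
rist [ 301.6 -437.8  372.2] -0.03637981238825324 383.60231352046156
  idler [(array([216.,  22.]), 0.79)]
  idler_shoulder [(array([211.,  20.]), 0.88)]
  holder []
  socket_mouth []
  tensioner_pivot []
  push_tab []
  sander []
  disc_tray []
  glue []
  wood_slice []
  screwdriver [(array([305., 102.]), 0.82)]
{'time_s': 1.8, 'joints': array([-1.3,  0.3,  1.5,  0. ,  1.3, -0.2]), 'dq': array([-0., -0.,  0.,  0.,  0., -0.]), 'tau': array([ -0. , -41.2, -26. ,  -0. ,   0. ,   0. ]), 'eef_pos': array([ 230.6, -471.6,  231.3]), 'ee_rot': array([0. , 1. , 0.2, 0. ]), 'force': array([ 0.3,  0.2, -0.5]), 'wrist_torque': array([-0., -0.,  0.]), 'grip_force': 0.0, 'grip_width': 1.0013602755027933}
```

View pics/scene0.png

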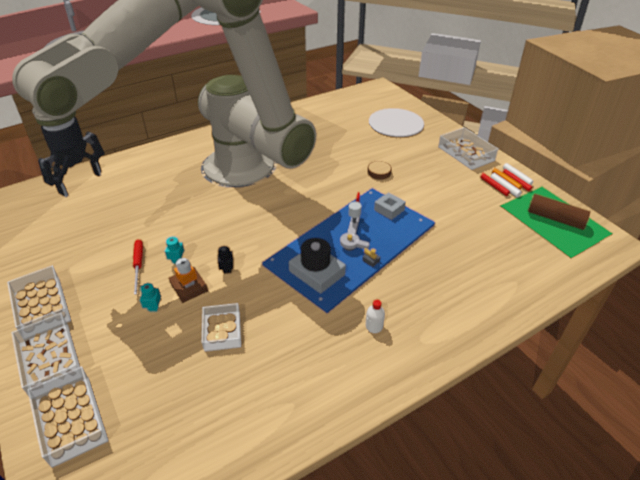

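View pics/top0.png

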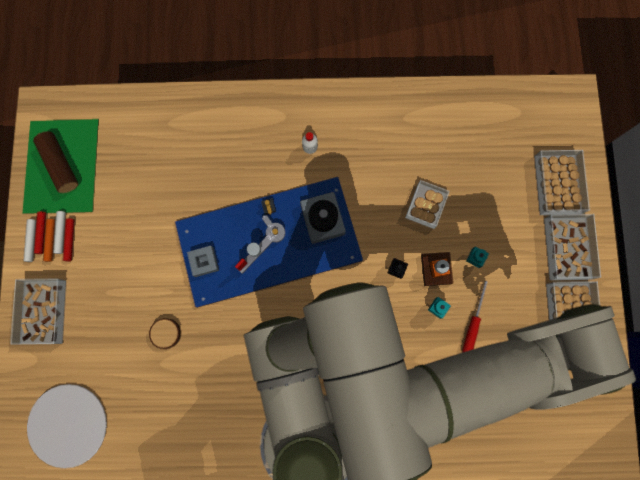

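The scene picture shows the orange idler in its dark holder at (186,275) in scene and (440,268) in top. The possible mix-ups are turquoise at scene (174,249)/top (478,257), turquoise at scene (150,296)/top (440,308), and black at scene (225,259)/top (398,268). By colour and holder I choose the one at scene (186,275).

```bash
python3 - <<'E'
from h import *
from scipy.optimize import least_squares
np.set_printoptions(precision=2,suppress=True)
ps={n:ctrl.capture(n) for n in("scene","top")}
s,t=ps["scene"],ps["top"]
save(s,"crop1.png",(110,215,150,112),4)
lm=lambda q,p,near=None:min(ctrl.landmark_of(q,p),key=lambda r:np.hypot(*(np.array(r["point"])-near)) if near is not None else -r["score"])["point"]
obs=[]
for q,X in(("socket_mouth",[0,165,44]),("tensioner_pivot",[20,-30,36])):
    for p in(s,t): obs.append((p,lm(q,p),X))
# blue plate corners
C=[[-105,-225,14],[125,-225,14],[125,215,14],[-105,215,14]]
for n,p in ps.items():
    hsv=cv2.cvtColor(p["img"],cv2.COLOR_RGB2HSV)
    m=cv2.inRange(hsv,(105,140,40),(125,255,255));m=cv2.morphologyEx(m,cv2.MORPH_OPEN,np.ones((3,3)))
    k=max(cv2.findContours(m,0,2)[0],key=cv2.contourArea)
    q=cv2.approxPolyDP(cv2.convexHull(k),6,True)[:,0];print(n,q.tolist())
    ps[n]["q"]=q
def f(v,full=False):
    c,sn=np.cos(v[2]),np.sin(v[2]);W=lambda X:[v[0]+c*X[0]-sn*X[1],v[1]+sn*X[0]+c*X[1],X[2]]
    e=[proj(p,W(X))-uv for p,uv,X in obs]
    for p in ps.values():
        for X in C:
            u=proj(p,W(X));d=p["q"]-u;dd=d[np.argmin((d**2).sum(1))];e.append(dd if full or np.hypot(*dd)<40 else [0,0])
    return np.ravel(e)
a=onz(t,obs[1][1],44);b=onz(t,obs[3][1],36);d=a-b;yaw=np.arctan2(d[1],d[0])-np.arctan2(195,-20)
c0=b[:2]-[np.cos(yaw)*20+np.sin(yaw)*30,np.sin(yaw)*20-np.cos(yaw)*30]
r=least_squares(f,[*c0,yaw],loss="soft_l1",x_scale=[10,10,.05]);print("sander",[*c0,yaw],r.x);print(f(r.x).reshape(-1,2))
for q,near in(("socket_mouth",None),("tensioner_pivot",None),("push_tab",None)):
    print(q,tri([(s,lm(q,s)),(t,lm(q,t))]))
print("should",tri([(s,lm("idler_shoulder",s,(186,280))),(t,lm("idler_shoulder",t,(442,268)))]))
print("holder",onz(t,lm("holder",t,(440,268)),0),"glue",onz(t,lm("glue",t),0))
E
```

```text
scene [[433, 222], [328, 310], [264, 265], [373, 191]]
top [[337, 178], [361, 260], [195, 304], [176, 222]]
sander [np.float64(564.9696850614897), np.float64(-270.0811594164183), np.float64(0.13119823642347606)] [ 565.02 -271.72    0.11]
[[ -97.29   66.7 ]
 [ 148.51  -39.12]
 [-128.81   77.12]
 [   0.9     0.24]
 [   0.      0.  ]
 [   0.      0.  ]
 [ -12.06    7.51]
 [ -20.05   16.53]
 [   0.      0.  ]
 [   0.      0.  ]
 [  13.63    0.  ]
 [  26.4    -4.97]]
socket_mouth [453.73 261.81  32.13]
tensioner_pivot [ 620.3  -151.18  234.46]
push_tab [436.34 155.73  59.55]
should [ 428.07 -332.54   32.44]
holder [ 417.27 -335.25    0.  ] glue [755.87  -4.53   0.  ]
```

View pics/crop1.png

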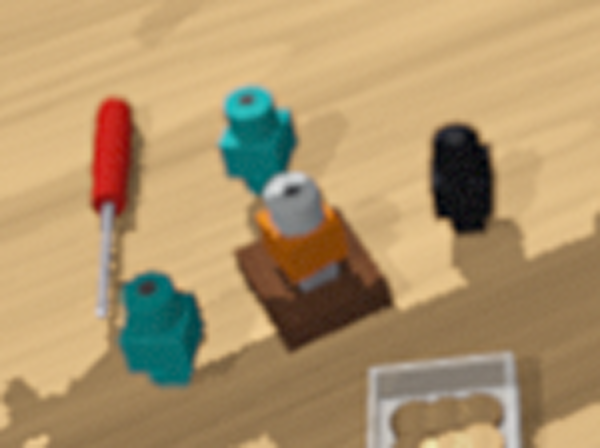

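The crop confirms the choice: the orange head with the grey roller stands in the dark wooden holder, at crop (300,230). The turquoise look-alikes are at crop (255,140) and (160,325), the black one at (465,175).

```bash
python3 - <<'E'
from h import *
from scipy.optimize import least_squares
np.set_printoptions(precision=2,suppress=True)
s,t=ctrl.capture("scene"),ctrl.capture("top")
O=[(s,(389,200),[0,165,44]),(t,(200,259),[0,165,44]),(s,(351,240),[20,-30,36]),(t,(274,234),[20,-30,36])]
Cs=[[125,215,14],[125,-225,14],[-105,-225,14],[-105,215,14]]
for X,a,b in zip(Cs,[(433,222),(328,310),(264,265),(373,191)],[(176,222),(337,178),(361,260),(195,304)]): O+=[(s,a,X),(t,b,X)]
def W(v,X):
    c,sn=np.cos(v[2]),np.sin(v[2]);return np.array([v[0]+c*X[0]-sn*X[1],v[1]+sn*X[0]+c*X[1],X[2]])
f=lambda v:np.ravel([proj(p,W(v,X))-uv for p,uv,X in O])
r=least_squares(f,[520,60,.22],loss="soft_l1",x_scale=[10,10,.05]);print("sander",r.x);print(f(r.x).reshape(-1,2))
v=r.x
print("socket",W(v,[0,165,44]),"pivot",W(v,[20,-30,36]))
for a in(0,.52):
    th=np.pi/2+.55-a;print("tab",a,W(v,[20+117*np.cos(th),-30+117*np.sin(th),70]))
print("tab tri",tri([(s,(357,204)),(t,(243,265))]))
print("mid sock tri",tri([(s,(389,200)),(t,(200,259))]))
# orange centroid; grey shoulders
hsv=[cv2.cvtColor(p["img"],cv2.COLOR_RGB2HSV) for p in(s,t)]
print("shoulder tri",tri([(s,(186,280)),(t,(442,268))]))
for n,h,(x0,y0,x1,y1) in(("s",hsv[0],(165,250,215,310)),("t",hsv[1],(415,245,465,295))):
    m=cv2.inRange(h,(5,150,120),(22,255,255))[y0:y1,x0:x1];ys,xs=np.nonzero(m);print(n,len(xs),xs.mean()+x0,ys.mean()+y0,xs.min()+x0,xs.max()+x0,ys.min()+y0,ys.max()+y0)
ym,xm=0,0
E
```

```text
sander [493.68 105.     0.26]
[[ 2.21  0.86]
 [ 0.82  1.26]
 [-0.65  0.25]
 [ 0.53 -1.66]
 [ 4.01 -1.13]
 [-2.53 -1.06]
 [ 0.06  0.16]
 [ 0.14 -2.12]
 [-2.38 -3.95]
 [ 1.3   0.04]
 [-0.27 -4.62]
 [-1.03  3.15]]
socket [451.71 264.58  44.  ] pivot [520.65  81.08  36.  ]
tab 0 [436.14 161.99  70.  ]
tab 0.52 [487.51 193.29  70.  ]
tab tri [435.7  156.94  65.77]
mid sock tri [451.85 261.5   49.61]
shoulder tri [ 424.8  -333.04   28.53]
s 262 185.27862595419847 276.706106870229 173 203 266 287
t 49 439.81632653061223 272.0816326530612 433 449 264 275
```

```bash
cat >> h.py <<'E'
def pose():
    st=ctrl.sense();q=st["ee_rot"];return np.array(st["eef_pos"]),Rn.from_quat([q[1],q[2],q[3],q[0]]).as_matrix(),st
def delta(target,yaw):
    """tool shift (m) from the pose now to target, tool pointing down with tool y along world angle yaw (mod pi); turn after the shift"""
    P,R,st=pose();cur=np.arctan2(R[1,1],R[0,1]);dy=(yaw-cur+np.pi/2)%np.pi-np.pi/2
    print("shift tool m",R.T@(np.array(target,float)-P)/1000,"az",-dy,"curyaw",cur,"tilt",R[2,2],"q6",st["joints"][5],"t",st["time_s"])
E
python3 - <<'E'
from h import *
np.set_printoptions(precision=4,suppress=True)
P,R,st=pose();print(R,st["joints"])
p=ctrl.capture("wrist");Rc=np.array(p["R"]);c=-Rc.T@np.array(p["t"])
print("cam in tool",R.T@(c-P),"axes in tool\n",R.T@Rc.T)
print("TCP px",proj(p,P))
t=ctrl.capture("top")
im=t["img"];hsv=cv2.cvtColor(im,cv2.COLOR_RGB2HSV)
# holder yaw: dark-brown region
x0,y0=410,240;sub=im[y0:300,x0:470].astype(int);m=((sub.sum(2)<260)&(sub[:,:,0]>sub[:,:,2]+15)).astype(np.uint8)
m=cv2.morphologyEx(m,cv2.MORPH_OPEN,np.ones((3,3)));k=max(cv2.findContours(m,0,2)[0],key=cv2.contourArea);r=cv2.minAreaRect(k);print(r,np.array(r[0])+[x0,y0],onz(t,np.array(r[0])+[x0,y0],20))
delta([395,-335,190],0)
delta([395,-335,190],np.pi/2)
E
```

```text
[[ 0.8983  0.4393 -0.    ]
 [ 0.4393 -0.8983 -0.    ]
 [-0.      0.     -1.    ]] [-1.3394  0.3129  1.4977 -0.      1.331  -0.2234]
cam in tool [  78.6762    0.8257 -141.4062] axes in tool
 [[ 0.0008 -0.9521 -0.3057]
 [ 1.      0.0006  0.0007]
 [-0.0005 -0.3057  0.9521]]
TCP px [319.8895 307.0736]
((29.5, 29.5), (59.0, 59.0), 90.0) [439.5 269.5] [ 421.0197 -331.9876   20.    ]
shift tool m [ 0.2077 -0.0505  0.0413] az -1.1159607147362216 curyaw -1.1159607147362214 tilt -0.9999999994393111 q6 -0.22340674954035064 t 2.8
shift tool m [ 0.2077 -0.0505  0.0413] az 0.45483561205867495 curyaw -1.1159607147362214 tilt -0.9999999994393111 q6 -0.22340674954035064 t 2.8
```

send_rows(
  targets=[
    [-0.5,0.047,-0.008,0,0,0,0],
    [-0.5,0.047,-0.008,0,0,0,0],
    [-0.5,0.047,-0.008,0.017,0,0,0],
    [-0.5,0.047,-0.008,0.017,0,0,0],
    [-0.5,0.047,-0.008,0.017,0,0,0],
    [-0.5,0,0,0,0,0,0.152],
    [-0.5,0,0,0,0,0,0.152],
    [-0.5,0,0,0,0,0,0.151],
    [-0.5,0,0,0,0,0,0],
    [-0.5,0,0,0,0,0,0],
  ],
  squeeze=40,
)

```text
time_s: 4.05
eef_pos: [424.1, -332.5, 180.3]
ee_rot: [0.0, 1.0, 0.001, 0.0]
force: [0.4, 0.5, 0.0]
grip_width: 0.746
grip_force: 0.0
```

```bash
python3 - <<'E'
from h import *
np.set_printoptions(precision=3,suppress=True)
P,R,st=pose();print(P,st["grip_width"],st["joints"],st["time_s"])
p=ctrl.capture("wrist");save(p,"w1.png")
for q,z in(("idler",6),("idler_shoulder",30),("holder",0)):
    for r in ctrl.landmark_of(q,p)[:4]: print(q,np.round(r["point"]),round(r["score"],2),onz(p,r["point"],z))
m=cv2.inRange(cv2.cvtColor(p["img"],cv2.COLOR_RGB2HSV),(5,150,100),(22,255,255));k=max(cv2.findContours(m,0,2)[0],key=cv2.contourArea)
print(cv2.boundingRect(k),cv2.minAreaRect(k),cv2.contourArea(k))
np.save("w1c.npy",k)
q=cv2.approxPolyDP(k,4,True)[:,0]
print([(x.tolist(),onz(p,x,60)[:2],onz(p,x,30)[:2]) for x in q])
E
```

```text
[ 424.132 -332.518  180.322] 0.7459132749035019 [-0.882  0.387  1.531  0.     1.223  0.686] 4.05
idler [312. 210.] 0.93 [ 420.217 -325.092    6.   ]
idler [432. 180.] 0.88 [ 446.72  -424.769    6.   ]
idler [314. 306.] 0.72 [ 328.676 -325.705    6.   ]
idler [199. 202.] 0.62 [ 426.533 -228.974    6.   ]
idler_shoulder [309. 321.] 0.86 [ 327.023 -322.122   30.   ]
idler_shoulder [189. 213.] 0.64 [ 423.989 -227.888   30.   ]
idler_shoulder [434. 181.] 0.59 [ 450.012 -419.651   30.   ]
idler_shoulder [318. 205.] 0.5 [ 430.652 -329.922   30.   ]
(283, 198, 60, 52) ((312.6805725097656, 226.4725341796875), (50.78491973876953, 54.03017044067383), 81.34745788574219) 703.5
[([335, 198], array([ 443.098, -342.153]), array([ 436.215, -343.219])), ([283, 206], array([ 437.239, -305.71 ]), array([ 429.684, -302.598])), ([287, 232], array([ 418.046, -308.052]), array([ 408.291, -305.21 ])), ([290, 218], array([ 428.493, -310.437]), array([ 419.936, -307.867])), ([300, 209], array([ 435.1  , -317.623]), array([ 427.3  , -315.877])), ([319, 206], array([ 437.315, -330.995]), array([ 429.769, -330.782])), ([335, 220], array([ 427.119, -342.368]), array([ 418.404, -343.46 ])), ([333, 249], array([ 405.145, -341.213]), array([ 393.912, -342.172])), ([342, 247], array([ 406.715, -347.734]), array([ 395.662, -349.44 ]))]
```

View pics/w1.png

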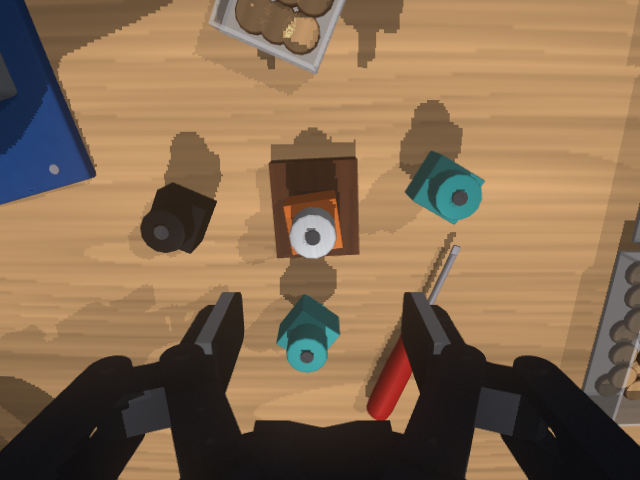

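```bash
python3 - <<'E'
from h import *
np.set_printoptions(precision=4,suppress=True)
p=ctrl.capture("wrist")
g=cv2.cvtColor(p["img"],cv2.COLOR_RGB2HSV)
m=((g[:,:,1]<50)&(g[:,:,2]>90)).astype(np.uint8);m[:190]=0;m[270:]=0;m[:,:270]=0;m[:,360:]=0
k=max(cv2.findContours(cv2.morphologyEx(m,cv2.MORPH_CLOSE,np.ones((7,7))),0,2)[0],key=cv2.contourArea)
(e,rad)=cv2.minEnclosingCircle(k);print("roller",cv2.boundingRect(k),e,rad,onz(p,e,82))
print("hole",onz(p,(312.5,237),82))
for uv in[(272,157),(356,155),(276,257),(358,254)]: print("holder corner",onz(p,uv,20)[:2])
delta([422,-326.5,32],-1.417)
E
```

```text
roller (289, 207, 47, 52) (313.0714416503906, 232.64285278320312) 25.659767150878906 [ 424.8197 -327.2654   82.    ]
hole [ 421.7948 -326.8713   82.    ]
holder corner [ 466.5424 -294.106 ]
holder corner [ 468.1699 -359.536 ]
holder corner [ 382.8594 -294.3272]
holder corner [ 385.6781 -363.5469]
shift tool m [-0.0021 -0.006   0.1483] az -0.15325135629021003 curyaw -1.57025135629021 tilt -0.9999999996960235 q6 0.6878583715792712 t 4.3
```

The close view shows the idler's head at (312,226) with the roller at (312,235). It stands upright at about (422,-327) mm with yaw +0.155, and the look-alikes are clear of the fingers. Now for the grasp.

send_rows(
  targets=[
    [-0.5,-0.002,-0.006,0,0,0,-0.153],
    [-0.5,0,0,0.04,0,0,0],
    [-0.5,0,0,0.04,0,0,0],
    [-0.5,0,0,0.038,0,0,0],
    [-0.5,0,0,0.02,0,0,0],
    [-0.5,0,0,0.01,0,0,0],
    [-0.5,0,0,0,0,0,0],
    [0.5,0,0,0,0,0,0],
    [0.5,0,0,0,0,0,0],
    [0.5,0,0,0,0,0,0],
  ],
  squeeze=40,
)

```text
time_s: 5.55
eef_pos: [422.5, -326.7, 33.3]
ee_rot: [0.001, 0.997, 0.076, 0.0]
force: [-0.4, 2.2, 6.7]
grip_width: 0.435
grip_force: 40.0
```

send_rows(
  targets=[
    [0.5,0,0,-0.03,0,0,0],
    [0.5,0,0,-0.05,0,0,0],
    [0.5,0,0,-0.05,0,0,0],
    [0.5,0.01,-0.049,0,0,0,0],
    [0.5,0.01,-0.049,0,0,0,0],
    [0.5,0.01,-0.049,0,0,0,0],
    [0.5,0.01,-0.049,0,0,0,0],
    [0.5,0.01,-0.049,0,0,0,0],
    [0.5,0.01,-0.049,0,0,0,0],
    [0.5,0.01,-0.049,0,0,0,0],
  ],
)

```text
time_s: 6.8
eef_pos: [438.9, 24.8, 162.5]
ee_rot: [0.0, 0.997, 0.076, 0.0]
force: [1.2, -0.3, -2.7]
grip_width: 0.437
grip_force: 41.6
```

```bash
python3 - <<'E'
from h import *
np.set_printoptions(precision=4,suppress=True)
P,R,st=pose();print(P,st["grip_width"],st["force"],st["grip_force"])
delta([452,264,170],-1.311)
E
```

```text
[438.9067  24.7684 162.5076] 0.437276282398275 [ 1.2065 -0.2745 -2.7406] 41.592568159103394
shift tool m [ 0.0493 -0.2345 -0.0075] az -0.10711593972546907 curyaw -1.418115939725469 tilt -0.999999836185583 q6 1.20679200499934 t 6.8
```

send_rows(
  targets=[
    [0.5,-0.006,-0.048,-0.002,0,0,0],
    [0.5,-0.006,-0.048,-0.002,0,0,0],
    [0.5,-0.006,-0.046,-0.002,0,0,0],
    [0.5,-0.006,-0.046,-0.002,0,0,0],
    [0.5,-0.006,-0.046,0,0,0,0],
    [0.5,0,0,0,0,0,-0.107],
    [0.5,0,0,0,0,0,0],
    [0.5,0,0,0,0,0,0],
    [0.5,0,0,0,0,0,0],
    [0.5,0,0,0,0,0,0],
  ],
)

```text
time_s: 8.05
eef_pos: [374.0, 249.6, 170.3]
ee_rot: [0.0, 0.992, 0.129, 0.0]
force: [-0.9, 0.4, -2.4]
grip_width: 0.433
grip_force: 41.7
```

```bash
python3 - <<'E'
from h import *
np.set_printoptions(precision=4,suppress=True)
P,R,st=pose();print(P,st["grip_width"],st["force"],st["joints"])
p=ctrl.capture("wrist");save(p,"w2.png")
for q,z in(("socket_mouth",44),("idler_shoulder",0),("push_tab",70),("tensioner_pivot",36)):
    for r in ctrl.landmark_of(q,p)[:2]: print(q,np.round(r["point"],1),round(r["score"],2),onz(p,r["point"],z))
print("exp mouth px",proj(p,[452,264,44]))
E
```

```text
[374.0056 249.5929 170.3157] 0.43302100273631355 [-0.8761  0.4391 -2.4314] [ 0.3269  0.21    1.8017 -0.      1.1298  1.6391]
socket_mouth [331.6 109.7] 0.93 [450.9683 262.5543  44.    ]
idler_shoulder [320.1 301.2] 0.73 [288.1681 227.7932   0.    ]
push_tab [481.5 180.3] 0.64 [434.2209 159.2156  70.    ]
tensioner_pivot [610.2  80.3] 0.73 [520.6027  82.6073  36.    ]
exp mouth px [329.9157 107.5636]
```

View pics/w2.png

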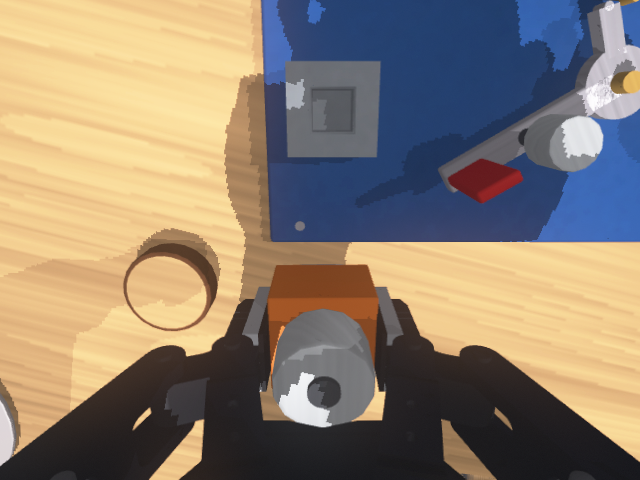

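```bash
python3 - <<'E'
from h import *
np.set_printoptions(precision=2,suppress=True)
P,R,st=pose()
p=ctrl.capture("wrist")
T=lambda uv,z:R.T@(onz(p,uv,z)-P)
print("head top edge",T((268.5,297),197),T((377.5,297),197),"shoulder edge",T((275.5,265),167),T((370,265),167))
print("roller hole",T((324,393),219))
q=[(287,62),(380,61),(378,157),(288,157)];W=[onz(p,u,44) for u in q];print("block",W,np.mean(W,0))
h=[(311,87),(354,87),(354,131),(312,131)];W2=[onz(p,u,44) for u in h];print("hole",np.mean(W2,0))
for a,b in((0,1),(3,2)): d=W[a]-W[b];print("yaw",np.arctan2(-d[0],d[1]))
for a,b in((0,3),(1,2)): d=W[a]-W[b];print("yaw",np.arctan2(d[1],d[0]))
print("tool yaw",np.arctan2(R[1,0],R[0,0]))
m=cv2.inRange(cv2.cvtColor(p["img"],cv2.COLOR_RGB2HSV),(4,150,80),(22,255,255));m[:255]=0;m[:,:255]=0;m[:,390:]=0
for r in(268,275,285,294,300,304): xs=np.nonzero(m[r])[0];print(r,xs.min(),xs.max())
for c in(300,320,340): ys=np.nonzero(m[:,c])[0];print("c",c,ys.min(),ys.max())
E
```

```text
head top edge [ 18.77 -17.02 -26.7 ] [ 18.79  19.29 -26.7 ] shoulder edge [ 17.62 -18.18   3.3 ] [17.65 20.4   3.3 ]
roller hole [ -1.41   1.4  -48.7 ]
block [array([472.05, 298.55,  44.  ]), array([488.16, 240.62,  44.  ]), array([428.89, 223.55,  44.  ]), array([412.84, 283.7 ,  44.  ])] [450.49 261.61  44.  ]
hole [451.28 262.17  44.  ]
yaw 0.2713591804887121
yaw 0.26068757766091816
yaw 0.24577493776938428
yaw 0.280460869953448
tool yaw 0.2595015285614521
268 275 367
275 274 370
285 271 373
294 269 376
300 267 377
304 267 377
c 300 265 313
c 320 265 308
c 340 265 311
```

send_rows(
  targets=[
    [0.5,0.04,0.004,0,0,0,0],
    [0.5,0.0386,0.0029,0,0,0,0],
    [0.5,0,0,0.04,0,0,0],
    [0.5,0,0,0.03,0,0,0],
    [0.5,0,0,0.02,0,0,0],
    [0.5,0,0,0,0,0,0],
    [0.5,0,0,0,0,0,0],
    [0.5,0,0,0,0,0,0],
    [0.5,0,0,0,0,0,0],
    [0.5,0,0,0,0,0,0],
  ],
)

```text
time_s: 9.6
eef_pos: [451.7, 263.5, 80.6]
ee_rot: [-0.0, 0.992, 0.13, 0.0]
force: [0.0, 1.1, -2.2]
grip_width: 0.434
grip_force: 41.6
```

```bash
python3 - <<'E'
from h import *
np.set_printoptions(precision=4,suppress=True)
P,R,st=pose();print(P,st["force"],st["joints"][5])
p=ctrl.capture("wrist");save(p,"w3.png",(170,150,320,240),2)
delta([451.7,263,48],-1.311)
E
```

```text
[451.6973 263.454   80.5729] [ 0.029   1.1071 -2.2411] 1.614718955836843
shift tool m [-0.0001  0.0004  0.0325] az -1.610475274915757e-06 curyaw -1.3110016104752749 tilt -0.9999999558895892 q6 1.6146989398742664 t 9.65
```

View pics/w3.png

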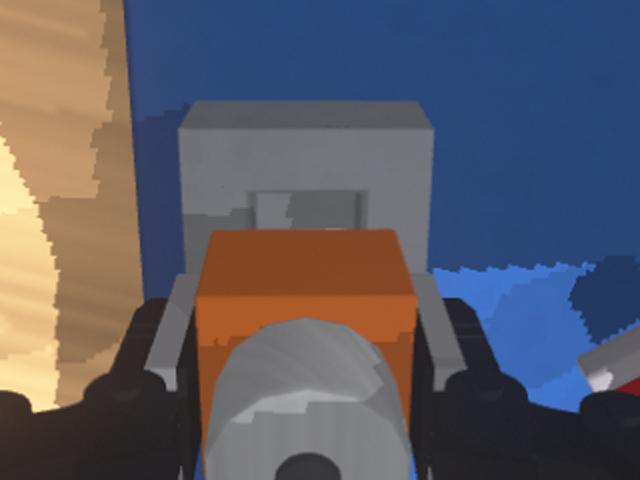

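The crop shows the hole (columns 248–368) centred under the head's lower edge (213–402), so they line up laterally. Next, the insertion.

send_rows(
  targets=[
    [0.5,0,0,0.006,0,0,0],
    [0.5,0,0,0.006,0,0,0],
    [0.5,0,0,0.005,0,0,0],
    [0.5,0,0,0.004,0,0,0],
    [0.5,0,0,0.004,0,0,0],
    [0.5,0,0,0.003,0,0,0],
    [0.5,0,0,0.002,0,0,0],
    [0.5,0,0,0,0,0,0],
    [0.5,0,0,0,0,0,0],
    [0.5,0,0,0,0,0,0],
  ],
)

```text
time_s: 10.9
eef_pos: [451.7, 263.4, 50.4]
ee_rot: [-0.0, 0.992, 0.13, 0.0]
force: [0.3, 0.3, -2.0]
grip_width: 0.435
grip_force: 41.7
```

Free so far; 3 mm left to seat.

send_rows(
  targets=[
    [0.5,0,0,0.002,0,0,0],
    [0.5,0,0,0.001,0,0,0],
    [0.5,0,0,0.001,0,0,0],
    [0.5,0,0,0,0,0,0],
    [0.5,0,0,0,0,0,0],
    [0.5,0,0,0,0,0,0],
    [0.5,0,0,0,0,0,0],
    [0.5,0,0,0,0,0,0],
    [0.5,0,0,0,0,0,0],
    [0.5,0,0,0,0,0,0],
  ],
)

```text
time_s: 12.15
eef_pos: [451.7, 263.5, 47.4]
ee_rot: [0.0, 0.992, 0.13, 0.0]
force: [-5.9, -1.8, 11.3]
grip_width: 0.44
grip_force: 43.2
```

Contact came at the predicted height, so the idler is seated. I release and rise.

send_rows(
  targets=[
    [-0.4,0,0,0,0,0,0],
    [-0.4,0,0,0,0,0,0],
    [-0.4,0,0,0,0,0,0],
    [-0.4,0,0,-0.02,0,0,0],
    [-0.4,0,0,-0.04,0,0,0],
    [-0.4,0,0,-0.05,0,0,0],
    [-0.4,-0.04,0,0,0,0,0],
    [-0.4,-0.04,0,0,0,0,0],
    [-0.4,0,0,0,0,0,0],
    [-0.4,0,0,0,0,0,0],
  ],
)

```text
time_s: 13.4
eef_pos: [375.0, 243.0, 156.6]
ee_rot: [-0.0, 0.992, 0.129, 0.001]
force: [-0.7, -0.7, 0.3]
grip_width: 0.701
grip_force: 0.0
```

```bash
python3 - <<'E'
from h import *
np.set_printoptions(precision=3,suppress=True)
P,R,st=pose();print(P,st["force"])
p=ctrl.capture("wrist");save(p,"w4.png")
for q,z in(("idler_shoulder",44),("push_tab",70),("tensioner_pivot",36)):
    for r in ctrl.landmark_of(q,p)[:2]: print(q,np.round(r["point"],1),round(r["score"],2),onz(p,r["point"],z))
m=cv2.inRange(cv2.cvtColor(p["img"],cv2.COLOR_RGB2HSV),(0,150,60),(4,255,255))|cv2.inRange(cv2.cvtColor(p["img"],cv2.COLOR_RGB2HSV),(174,150,60),(180,255,255))
k=max(cv2.findContours(m,0,2)[0],key=cv2.contourArea)
for x in cv2.approxPolyDP(k,2,True)[:,0]: print(x,onz(p,x,98)[:2])
E
```

```text
[374.954 243.018 156.562] [-0.673 -0.669  0.256]
push_tab [477.6 182.2] 0.84 [434.564 160.81   70.   ]
tensioner_pivot [616.7  77.3] 0.85 [521.286  82.04   36.   ]
[445 181] [432.666 190.334]
[450 189] [429.323 186.248]
[478 207] [424.011 168.01 ]
[522 183] [442.475 150.011]
[518 173] [446.853 154.263]
[477 161] [446.966 177.766]
```

View pics/w4.png

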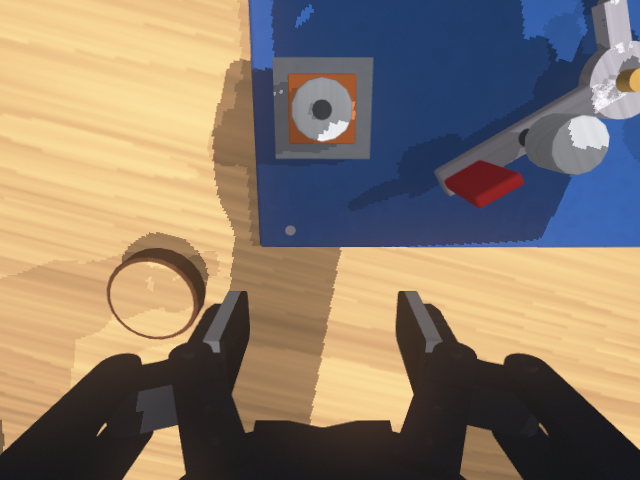

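The idler sits square and centred in the socket at (322,108). The tab's top is at (484,184), and the arm is at rest. Now the fingers shut and go in front of the tab, turned square to it.

send_rows(
  targets=[
    [1,0.002,0.036,0,0,0,0],
    [1,0.002,0.036,0,0,0,0],
    [1,0.002,0.0355,0,0,0,0],
    [1,0,0,0,0,0,-0.14],
    [1,0,0,0,0,0,-0.14],
    [1,0,0,0,0,0,-0.14],
    [1,0,0,0,0,0,-0.13],
    [1,0,0,0.04,0,0,0],
    [1,0,0,0.04,0,0,0],
    [1,0,0,0.014,0,0,0],
  ],
  squeeze=60,
)

```text
time_s: 14.85
eef_pos: [407.0, 140.4, 60.2]
ee_rot: [-0.001, 0.919, 0.394, -0.002]
force: [0.2, 0.1, -0.6]
grip_width: 0.0
grip_force: 0.0
```

```bash
cat >> h.py <<'E'
def arc(piv=(520.8,81.8),syaw=.26):
    P,R,st=pose();d=P[:2]-piv;xa=np.arctan2(R[1,0],R[0,0]);th=np.pi/2+xa
    u=np.array([np.cos(th),np.sin(th)]);T=np.array([np.sin(th),-np.cos(th)])
    print("P",P,"radial",d@u,"tangential off",d@T,"arm angle if flush",np.pi/2+.55+syaw-(np.arctan2(d[1],d[0])-np.arcsin(15/np.hypot(*d))),"tool yaw",xa,"force T,u,z",np.array(st["force"])[:2]@T,np.array(st["force"])[:2]@u,st["force"][2],"t",st["time_s"],"gw",st["grip_width"])
E
python3 - <<'E'
from h import *
np.set_printoptions(precision=3,suppress=True)
arc()
p=ctrl.capture("wrist");save(p,"w5.png")
E
```

```text
P [406.955 140.376  60.232] radial 122.83015896210077 tangential off -36.11949692749683 arm angle if flush -0.16816937873982063 tool yaw 0.8095996188654435 force T,u,z 0.27873973033455035 -0.0758886746609296 -0.609862846876371 t 14.85 gw 5.9315153756650035e-05
```

View pics/w5.png

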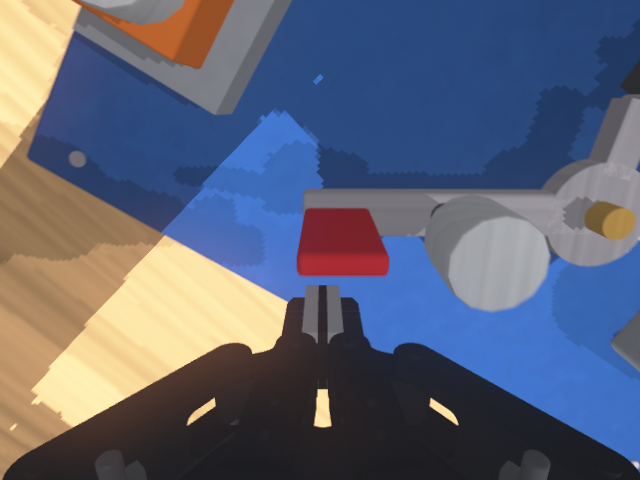

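The shut fingers at (323,310) stand squarely in front of the red tab (343,240), and the roller is off to the right at (490,260). I raise 12 mm to keep the knuckles over the roller, then push along the arc.

send_rows(
  targets=[
    [1,0,0,-0.012,0,0,0],
    [1,0.02,0,0,0,0,0],
    [1,0.006,-0.0006,0,0,0,0.05],
    [1,0.006,-0.0006,0,0,0,0.05],
    [1,0.006,-0.0006,0,0,0,0.05],
    [1,0.006,-0.0006,0,0,0,0.05],
    [1,0,0,0,0,0,0],
    [1,0,0,0,0,0,0],
    [1,0,0,0,0,0,0],
    [1,0,0,0,0,0,0],
  ],
)

```text
time_s: 16.15
eef_pos: [438.0, 172.2, 76.2]
ee_rot: [0.001, 0.954, 0.3, 0.0]
force: [-3.4, -5.6, 3.0]
grip_width: -0.002
grip_force: 3.1
```

```bash
python3 - <<'E'
from h import *
np.set_printoptions(precision=3,suppress=True)
arc()
E
```

```text
P [438.048 172.203  76.161] radial 121.50519762298933 tangential off -16.032717165891405 arm angle if flush 0.1914565537604198 tool yaw 0.6100487386717167 force T,u,z -6.014554001081395 -2.672008358900461 2.9526761266440946 t 16.15 gw -0.0019137914604076738
```

send_rows(
  targets=[
    [1,0.006,-0.0006,0.001,0,0,0.05],
    [1,0.006,-0.0006,0.001,0,0,0.05],
    [1,0.006,-0.0006,0.001,0,0,0.05],
    [1,0.006,-0.0006,0.001,0,0,0.05],
    [1,0.006,-0.0006,0,0,0,0.05],
    [1,0.006,-0.0006,0,0,0,0.05],
    [1,0,0,0,0,0,0],
    [1,0,0,0,0,0,0],
    [1,0,0,0,0,0,0],
    [1,0,0,0,0,0,0],
  ],
)

```text
time_s: 17.4
eef_pos: [467.3, 192.4, 72.1]
ee_rot: [0.0, 0.988, 0.154, -0.001]
force: [-8.1, -4.5, 4.4]
grip_width: -0.002
grip_force: 4.0
```

```bash
python3 - <<'E'
from h import *
np.set_printoptions(precision=3,suppress=True)
arc()
E
```

```text
P [467.264 192.374  72.114] radial 121.63756208293343 tangential off -17.23122585815287 arm angle if flush 0.48150630314879383 tool yaw 0.31017321415051513 force T,u,z -9.096014816631296 -1.760931757392155 4.432634883648687 t 17.4 gw -0.002030530483153593
```

Next, a push further until the force shows the stop.

send_rows(
  targets=[
    [1,0.003,0,0,0,0,0.02],
    [1,0.003,0,0,0,0,0],
    [1,0.002,0,0,0,0,0],
    [1,0,0,0,0,0,0],
    [1,0,0,0,0,0,0],
    [1,0,0,0,0,0,0],
    [1,0,0,0,0,0,0],
    [1,0,0,0,0,0,0],
    [1,0,0,0,0,0,0],
    [1,0,0,0,0,0,0],
  ],
)

```text
time_s: 18.65
eef_pos: [470.4, 193.8, 71.8]
ee_rot: [0.001, 0.989, 0.145, -0.007]
force: [-31.3, -12.6, 21.6]
grip_width: -0.0
grip_force: 16.8
```

```bash
python3 - <<'E'
from h import *
np.set_printoptions(precision=3,suppress=True)
arc()
E
```

```text
P [470.415 193.801  71.786] radial 121.75075957780152 tangential off -16.116456248699635 arm angle if flush 0.5097022066303489 tool yaw 0.29113320935326475 force T,u,z -33.54935789007971 -3.08389302551252 21.60255629672683 t 18.65 gw -0.0002964854093620504
```

The force jumped to about 33 N, so the arm is at its stop. I ease off 2 mm, still pressing, then check.

send_rows(
  targets=[
    [1,-0.002,0,0,0,0,0],
    [1,0,0,0,0,0,0],
    [1,0,0,0,0,0,0],
    [1,0,0,0,0,0,0],
    [1,0,0,0,0,0,0],
    [1,0,0,0,0,0,0],
    [1,0,0,0,0,0,0],
    [1,0,0,0,0,0,0],
    [1,0,0,0,0,0,0],
    [1,0,0,0,0,0,0],
  ],
)

```text
time_s: 19.9
eef_pos: [470.1, 193.6, 71.9]
ee_rot: [0.001, 0.989, 0.145, -0.004]
force: [-21.5, -8.6, 15.6]
grip_width: -0.001
grip_force: 12.0
```

```bash
python3 - <<'E'
from h import *
np.set_printoptions(precision=3,suppress=True)
arc()
p=ctrl.capture("wrist");s=ctrl.capture("scene")
a=p["img"];b=cv2.resize(s["img"][150:330,250:490],(640,480),interpolation=cv2.INTER_CUBIC)
im=np.hstack([cv2.resize(a,(400,300)),cv2.resize(b,(400,300))]);cv2.imwrite("pics/end.png",im[:,:,::-1])
E
```

```text
P [470.143 193.648  71.902] radial 121.67592593556923 tangential off -16.466767601635752 arm angle if flush 0.5072036282036603 tool yaw 0.29075119118476195 force T,u,z -23.086089108153924 -2.0277155291568234 15.582410236783355 t 19.9 gw -0.0011731659356815616
```

View pics/end.png

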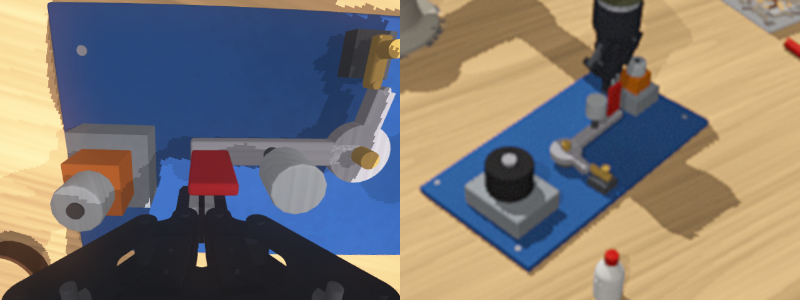

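The picture shows the fingers pressing the tab (left view, 213,172), with the arm along the sander. The idler stands upright and untouched in the socket at (105,180), and the glue bottle is undisturbed. I hand in now.

```bash
python3 -c "
from rig import ctrl
print(ctrl.finish_job())"
```

```text
the job is handed in; nothing more can be done
None
```

The job is handed in, with no verdict returned: the idler was seated in the socket and released, and the fingers are holding the tensioner arm at its stop (about 0.51 rad, pressing with about 23 N).

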